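Test the empty cell and load the spare valve

ROBOT

A 6-joint arm with a two-finger parallel gripper is mounted at the origin on the work surface. World frame = base frame: x ahead of the robot, y to its left, z up, the work surface at z = 0. Lengths are in m, angles in rad, forces in N, time in s.
With the tool pointing down it reaches from about 0.25 to 0.8 m from the base axis. Payload 3.9 kg.
Tool frame: the origin (TCP) lies between the finger pads; the fingertips stand 25 mm ahead of it and the grasp point (between the pads) lies 6 mm ahead of it; z points along the fingers, y is the direction in which the jaws open and shut (so a half turn about z gives the same grasp; the last joint's range is limited). The gripper opens to 85 mm and grips with 20 to 120 N. Pads are 22 mm wide; open, the fingers measure 114 mm over their backs; the gripper's body (76 mm by 85 mm) begins 54 mm behind the grasp point. The pads swing forward as they close: fully open they stand 13 mm farther back than shut.
Start: joints at [-1.295, 0.26, -0.138, 1.173, 0, 1.571], TCP at [0.143, -0.505, 0.256] pointing down, gripper open.
Joint ranges: [-2.78, 2.78], [-0.83, 1.72], [-1.28, 1.37], [-1.9, 2.12], [-1.57, 1.48], [-3.14, 3.14]. Speed limits (rad/s): [2.57, 2.57, 3.14, 3.14, 3.14, 3.14].

INTERFACE

Orientations are given as a rotation vector (axis times angle).
In Python, from workcell import env gives the robot as it stands.
- The arm moves only by the shell command python3 -m handwheel 'ROWS' [FORCE]. ROWS is JSON, a list that holds one entry, the list of rows, each a list of 5 numbers: the shift along the tool's x, y, z in mm, then the turn about the tool's z in degrees, then the opening, from -1 (shut) to 1 (fully open). In form: [[[tx, ty, tz, roll, jaw], ...]]. A call has 1 to 10 rows; each row is the pose to reach, as a shift and turn from the pose measured when the call began, along the tool's axes at that moment; what a row does not reach only later rows make up. A row lasts 1/10 s, in which the tool goes at most 50 mm and 8.59 degrees, less where a joint would pass 70% of its speed; a pose out of reach is approached as far as the arm can. A call with a gripper value outside its range is refused whole. The fingers move at their own pace and stop on an object; FORCE is the grip in N (left out, the last holds). Time passes only in rows, so rows that repeat a pose let the fingers close. It gives the time, the measured TCP pose, the force and the opening at its end, in the units of the state.
- env.get_state(): the state, without advancing time (a new reading comes with each control period).
- env.snapshot(name): name is "side" or "top"; returns a dict with "image" (420x560x3 uint8, red, green, blue), "vertical_fov" (degrees; the focal length in pixels is half the picture's height over the tangent of half this angle, whatever the lens; pixels are square), "cx", "cy" (the principal point, pixels), "R" (3x3) and "t" (3): a world point X has camera coordinates R X + t. Camera axes: x right, y down, z forward; pixel columns grow to the right and rows downward; lengths in m; the calibration is good to about 2 mm. A picture is of the moment at which its call begins. There is no depth.
- env.close_job(): hands the job in, once; it reports no verdict.
The state is a dict: "clock": time; "joints": joint angles; "qvel": joint speeds; "joint_torque": joint torques, N m; "ee_pos": TCP position; "tcp_rot": TCP orientation; "wrist_force": force on the tool from outside, world axes, zero at the start; "moment": the same for the moment, N m; "grip_width": finger opening in m.
Only numpy, scipy, OpenCV 4.12 (cv2) and the standard library are available. Lean on these libraries where they do the work, as an engineer would, in place of code of your own. Each camera call takes 0.05 s, during which the arm holds its last target. There are 200 camera calls.

TASK

One of the three covered cells of the parts crate is empty: its metal cover lies sunk below the rim, while the covers of the two full cells stand proud of it. First, before you pick up the valve, test that cell by pressing its cover down until it has gone all the way down; then take the tall valve and set it upright in that cell on the cover, putting it down rather than dropping it. Do not press on the two proud covers.

Things in the scene. Friction and masses are not known exactly. Their poses are not given: they have to be found in the camera images.
- valve: The loose spare valve, upright on the desk, tallest of the small parts: 92 mm, about 0.3 kg. Aluminium foot 46 x 46 mm, 32 mm high (two blue ports stick out 6 mm on its -x face); above it a black body with metal cap, 38 x 38 mm square, from 32 to 92 mm height: grip it there across any opposite sides. Origin: centre of its underside; z up, x and y square to its sides.
- low_cover: Sunk cover of the empty cell (any of the three): 69 mm square metal plate that only slides straight down. Its top starts 18 mm below the rim (36 mm above the desk) and goes 16 mm down to a hard stop (20 mm above the desk). About 7 N moves it; it stays where left, and the valve's weight does not move it. Origin: centre of its top, moves with it; z up, y along the row of cells.
- proud_cover_b: Cover of a full cell: rigid 69 mm square metal plate, top 14 mm above the rim (68 mm above the desk). The three cells are black square boxes in a row at 82 mm pitch on a steel tray fixed to the desk, each 72 x 72 mm inside, walls 5 mm, rim 54 mm above the desk. Origin: centre of the cover's top; z up, y along the row.
- proud_cover_c: Cover of the other full cell, the same: rigid 69 mm square metal plate, top 14 mm above its cell's rim, 68 mm above the desk. Origin: centre of its top; z up, y along the row.
Not all that is in view belongs to the job. What is shaped like the valve but turquoise is not meant.

How it is judged:
On the way:
1. the sunk cover has been pressed down by at least 11 mm while the valve still stands where it was (distance of low_cover from where it was at the start of the episode above 0.011 m and distance of valve from where it was at the start of the episode below 0.02 m), for 0.1 s.
At the end, for the whole second after the job is handed in: The sunk cover is at least 11 mm lower than it started, and the valve stands at rest on it in the cell: its underside within 6 mm of the cover's top, its centre within 20 mm of the cover's centre, upright within about 10 degrees (distance of low_cover from where it was at the start of the episode above 0.011 m and horizontal distance between valve and low_cover below 0.02 m and z of valve in the frame of low_cover between -0.006 and 0.006 m and angle between valve's own z axis and vertical below 0.17 rad and linear speed of valve below 0.02 m/s); the robot touches nothing.
It fails at once if one of the two proud covers is pressed with more than 5 N (contact force between anything else and proud_cover_b above 5 N or contact force between anything else and proud_cover_c above 5 N).
It fails at once if the valve drops into the cell: faster than 0.7 m/s within 30 mm of the cover (linear speed of valve above 0.7 m/s and distance between valve and low_cover below 0.03 m).
It also fails if it takes over 48 s, if anything falls off the work surface, if the arm or the gripper's body presses on something with over 40 N, if the wrist force passes 120 N, or if a joint passes its speed limit or range.

## Working session

There is one attempt and no reset: what is moved stays moved. The work goes in short steps, Python scripts to look and compute and a shell command to move; the robot and the scene stay as the last step left them, time stands still between calls to the robot, and variables do not carry over. Pictures are saved under pics/ and viewed, about 8 in all and at most 12, crops included, and the job is handed in when it is done.

```bash
mkdir -p pics; ls
python3 - <<'E'
from workcell import env
import cv2,numpy as np
for n in("side","top"):
    s=env.snapshot(n); cv2.imwrite(f"pics/{n}0.png",s["image"][:,:,::-1])
    print(n,s["vertical_fov"],s["cx"],s["cy"],np.round(s["R"],4).tolist(),np.round(s["t"],4).tolist(),[k for k in s])
print(env.get_state())
E
```

```text
pics
side 47.571907831299484 281.6784251698721 208.40210865560826 [[-1.0, -0.0017, -0.009], [0.0046, 0.7582, -0.652], [0.0079, -0.652, -0.7582]] [0.5359, 0.0627, 0.9351] ['image', 'vertical_fov', 'cx', 'cy', 'R', 't']
top 51.38040797121044 273.849716750808 213.6031217726464 [[-0.0218, -0.9998, -0.0024], [-0.9948, 0.0219, -0.0993], [0.0993, 0.0002, -0.9951]] [-0.0135, 0.5397, 0.9561] ['image', 'vertical_fov', 'cx', 'cy', 'R', 't']
{'clock': 0.1, 'joints': array([-1.29502243e+00,  2.60583402e-01, -1.39241334e-01,  1.17268078e+00,
       -2.68100396e-06,  1.57076223e+00]), 'qvel': array([-0.00015915, -0.00072615,  0.00325672,  0.000446  , -0.00032843,
       -0.00035752]), 'joint_torque': array([ 2.76834835e-04, -4.06508231e+01,  2.54527795e+01,  1.01327203e-02,
       -1.00224124e-04, -4.92852138e-06]), 'ee_pos': array([ 0.14279937, -0.50462232,  0.25556592]), 'tcp_rot': array([-3.11009078e+00, -4.31633617e-01,  3.72949386e-04]), 'wrist_force': array([0.00239569, 0.67687944, 0.74090299]), 'moment': array([ 0.00937668, -0.00279166,  0.04149725]), 'grip_width': 0.08511898484172292}
```

View pics/top0.png

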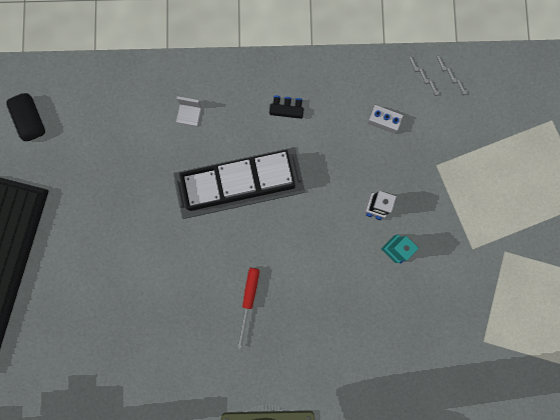

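View pics/side0.png

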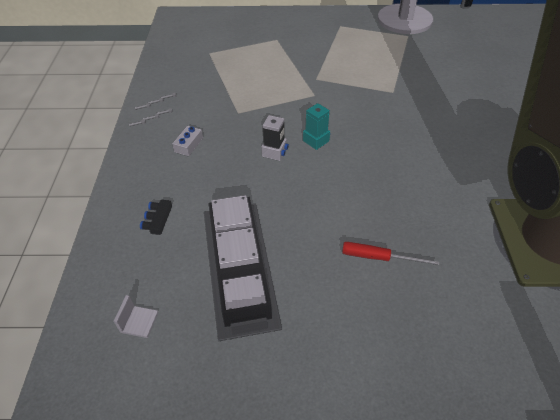

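Top view: crate cells at about (201,188), (237,178) and (273,170), valve at (380,204), turquoise look-alike at (401,249). The other parts are lower: white box (386,118), black block (287,107), bracket (189,112). In the side view the valve is at (274,137) and the turquoise one at (317,126). The sunk cell is probably (201,188). I'll check both choices in one close crop.

Run:
```python
import cv2,numpy as np
t=cv2.imread("pics/top0.png");s=cv2.imread("pics/side0.png")
f=lambda im,x,y,w,h,k:cv2.resize(im[y:y+h,x:x+w],(w*k,h*k),interpolation=cv2.INTER_CUBIC)
a=f(t,170,140,140,80,3);b=f(t,355,180,70,90,3);c=f(s,200,180,90,160,3)[:,:];d=f(s,250,95,90,70,3)
im=np.zeros((600,800,3),np.uint8)
im[0:240,0:420]=a; im[250:520,0:210]=b; im[0:480,430:700]=c; im[250:460,215:429]=d[:,:214]
cv2.imwrite("pics/crop1.png",im)
```

```text
(no output)
```

View pics/crop1.png

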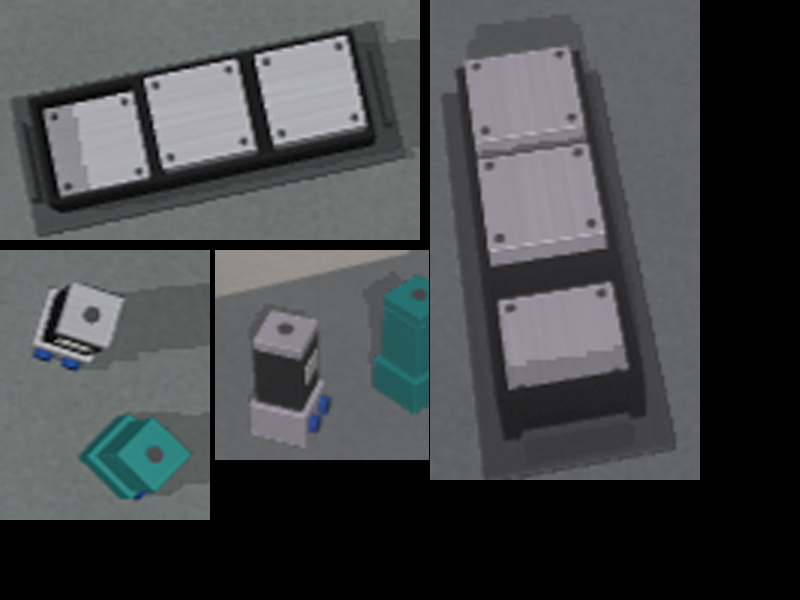

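Crop: the left cell in the top view (201,188), nearest in the side view (244,293), has a cover below the black rim, so it is the sunk one. The other two stand proud. The valve is the black and white part with blue ports at top (380,204). Now positions.

```bash
cat > h.py <<'E'
import numpy as np
from workcell import env
from scipy.spatial.transform import Rotation as Ro
def ray(s,p):
    f=210/np.tan(np.radians(s["vertical_fov"])/2)
    R=np.array(s["R"]);C=-R.T@np.array(s["t"])
    return C,R.T@np.array([(p[0]-s["cx"])/f,(p[1]-s["cy"])/f,1])
def atz(s,p,z):
    C,d=ray(s,p); return C+d*(z-C[2])/d[2]
def proj(s,X):
    f=210/np.tan(np.radians(s["vertical_fov"])/2)
    c=np.array(s["R"])@X+np.array(s["t"]); return c[:2]/c[2]*f+[s["cx"],s["cy"]]
def tool(dx):  # world shift -> tool mm
    st=env.get_state(); return np.round(1e3*Ro.from_rotvec(st["tcp_rot"]).as_matrix().T@(np.array(dx)-0),1)
E
python3 - <<'E'
from h import *
import cv2
T=env.snapshot("top");S=env.snapshot("side")
def quad(s,P,off,z,o=(0,0)):
    W=np.array([atz(s,((x-o[0])/3+off[0]-.33,(y-o[1])/3+off[1]-.33),z) for x,y in P])
    c=W.mean(0);e=np.roll(W,-1,0)-W
    print(np.round(c,4),"sides",np.round(np.linalg.norm(e,axis=1)*1e3,1),"ang",np.round(np.degrees(np.arctan2(e[:,1],e[:,0])),1)); return c
a=quad(T,[(43,107),(133,94),(150,173),(57,197)],(170,140),.036)
b=quad(T,[(144,73),(239,57),(256,155),(166,167)],(170,140),.068)
c=quad(T,[(255,54),(348,35),(368,128),(275,146)],(170,140),.068)
quad(S,[(467,64),(570,48),(584,138),(480,145)],(200,180),.068,(430,0))
quad(S,[(478,158),(584,143),(606,238),(490,254)],(200,180),.068,(430,0))
h=quad(S,[(510,308),(601,293)],(200,180),.036,(430,0));
quad(T,[(73,284),(125,294),(108,349),(57,337)],(355,180),.092,(0,250))
quad(S,[(267,309),(320,320),(308,358),(252,345)],(250,95),.092,(215,250))
print("cap hole",atz(T,(385.0,201.4),.092),atz(S,(273,120.7),.092))
print(tool([1,0,0]),tool([0,1,0]),tool([0,0,1]))
E
```

```text
[0.6015 0.1355 0.036 ] sides [68.1 61.4 71.4 69. ] ang [ -82.9 -168.5  103.4    8.6]
[0.6163 0.0536 0.068 ] sides [70.1 73.2 65.5 71. ] ang [ -81.5 -171.3   96.4   12.4]
[ 0.6309 -0.0267  0.068 ] sides [69.2 70.1 68.6 69.3] ang [ -79.5 -169.5   99.8   11. ]
[ 0.6303 -0.0185  0.068 ] sides [67.  75.8 63.8 68. ] ang [-168.4   99.4    4.6  -77.7]
[0.6164 0.0589 0.068 ] sides [65.  72.2 67.4 71.3] ang [-170.   102.7    9.3  -79.2]
[0.6062 0.1108 0.036 ] sides [53.9 53.9] ang [-169.2   10.8]
[ 0.5529 -0.2598  0.092 ] sides [37.1 41.  36.5 39.4] ang [-102.3  160.3   75.3  -19.1]
[ 0.5531 -0.2537  0.092 ] sides [41.2 43.4 42.9 42.1] ang [ 161.4   78.5  -20.  -103.6]
cap hole [ 0.55341701 -0.2599929   0.092     ] [ 0.55443063 -0.25901733  0.092     ]
[ 9.622e+02  2.723e+02 -3.000e-01] [ 272.3 -962.2    1.1] [   -0.     -1.2 -1000. ]
```

```bash
python3 -m handwheel '[[[616,-491,40,5.5,-1],[616,-491,40,5.5,-1],[616,-491,40,5.5,-1],[616,-491,40,5.5,-1],[616,-491,40,5.5,-1],[616,-491,40,5.5,-1],[616,-491,40,5.5,-1],[616,-491,40,5.5,-1],[616,-491,40,5.5,-1],[616,-491,40,5.5,-1]]]' 60
python3 -c "
from h import *
st=env.get_state();print(st['ee_pos'],tool(np.array([.6015,.135,.12])-st['ee_pos']))"
```

```text
clock: 1.2
ee_pos: [0.4345, -0.0973, 0.231]
tcp_rot: [-3.128, -0.282, -0.0]
wrist_force: [0.4, -1.0, -0.5]
grip_width: -0.0001
[ 0.4345369  -0.09726217  0.23098968] [ 205.8 -198.5  111.2]
```

```bash
python3 -m handwheel '[[[206,-198,50,0,-1],[206,-198,60,0,-1],[206,-198,80,0,-1],[206,-198,90,0,-1],[206,-198,100,0,-1],[206,-198,111,0,-1],[206,-198,111,0,-1],[206,-198,111,0,-1]]]'
python3 - <<'E'
from h import *
import cv2
a=env.snapshot("top");b=env.snapshot("side");st=env.get_state()
print(st['ee_pos'],tool(np.array([.6015,.135,.12])-st['ee_pos']))
f=lambda im,x,y:cv2.resize(im[y:y+140,x:x+130],(390,420),interpolation=cv2.INTER_CUBIC)
cv2.imwrite("pics/pre.png",np.hstack([f(a["image"],140,120),f(b["image"],185,200)])[:,:,::-1])
E
```

```text
clock: 2.0
ee_pos: [0.6032, 0.1244, 0.118]
tcp_rot: [-3.117, -0.312, 0.007]
wrist_force: [-0.1, 0.3, 0.1]
grip_width: -0.0001
[0.60320218 0.1230464  0.12047272] [  0.7 -12.1   0.6]
```

View pics/pre.png

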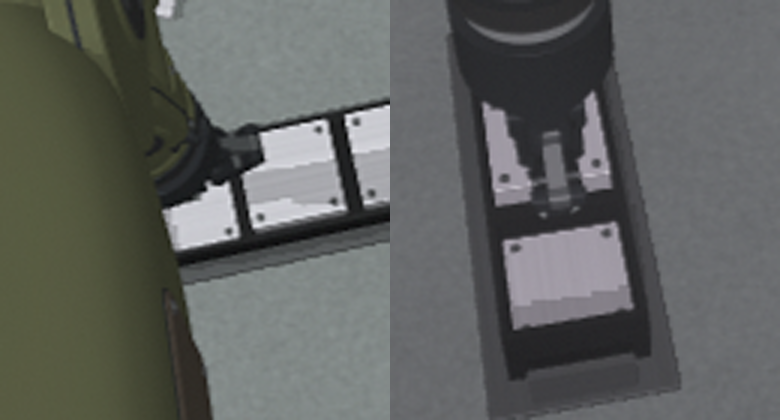

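The pre-press view shows shut fingertips at side pixel about (240,270), with the sunk cover in front, around (237,292). I'll check that this fits the calibration, and correct the 12 mm left over.

```bash
python3 - <<'E'
from h import *
s=env.snapshot("side");st=env.get_state();p=st["ee_pos"];print(p)
print("tip px",proj(s,p-[0,0,.025]),"cover centre px",proj(s,np.array([.6015,.135,.036])))
E
python3 -m handwheel '[[[1,-12,10,0,-1],[1,-12,20,0,-1],[1,-12,30,0,-1],[1,-12,40,0,-1],[1,-12,40,0,-1],[1,-12,40,0,-1]]]'
```

```text
[0.60343189 0.12281404 0.1211483 ]
tip px [240.14196021 266.45476245] cover centre px [243.45462219 291.79904973]
clock: 2.75
ee_pos: [0.6027, 0.1297, 0.0807]
tcp_rot: [-3.111, -0.322, 0.004]
wrist_force: [0.2, -0.6, 0.1]
grip_width: 0.0001
```

```bash
python3 -m handwheel '[[[0,-6,6,0,-1],[0,-6,12,0,-1],[0,-6,18,0,-1],[0,-6,22,0,-1],[0,-6,25,0,-1],[0,-6,28,0,-1],[0,-6,31,0,-1],[0,-6,33,0,-1]]]'; python3 -m handwheel '[[[0,0,3,0,-1],[0,0,3,0,-1]]]'
```

```text
clock: 3.55
ee_pos: [0.6019, 0.1333, 0.0482]
tcp_rot: [-3.108, -0.329, 0.004]
wrist_force: [-0.8, -0.1, 5.7]
grip_width: -0.0
clock: 3.75
ee_pos: [0.6019, 0.1333, 0.0454]
tcp_rot: [-3.108, -0.329, 0.004]
wrist_force: [-1.5, -0.3, 2.3]
grip_width: 0.0001
```

```bash
python3 -m handwheel '[[[0,0,2,0,-1],[0,0,3,0,-1]]]';  python3 -m handwheel '[[[0,0,2,0,-1],[0,0,2,0,-1]]]'
```

```text
clock: 3.95
ee_pos: [0.6019, 0.1333, 0.0449]
tcp_rot: [-3.108, -0.329, 0.002]
wrist_force: [-7.1, -0.8, 24.1]
grip_width: 0.0002
clock: 4.15
ee_pos: [0.6019, 0.1333, 0.0449]
tcp_rot: [-3.108, -0.329, 0.001]
wrist_force: [-5.2, -0.6, 15.1]
grip_width: -0.0004
```

The hard stop is reached: tip at 19.9 mm, force rising to 24 N. Lifting off and going to the valve.

```bash
python3 -m handwheel '[[[0,0,-40,0,-1],[0,0,-80,0,-1],[0,0,-130,0,-1],[0,0,-150,0,-1],[0,0,-150,0,-1]]]'
python3 - <<'E'
from h import *
st=env.get_state();print(st['ee_pos'],tool(np.array([.5535,-.2598,.16])-st['ee_pos']))
E
```

```text
clock: 4.65
ee_pos: [0.6049, 0.1314, 0.1991]
tcp_rot: [-3.107, -0.329, -0.013]
wrist_force: [0.3, 1.0, -0.1]
grip_width: 0.0001
[0.60489696 0.13137066 0.19913682] [-132.5  372.3   31.9]
```

```bash
python3 -m handwheel '[[[-132,372,0,28,1],[-132,372,0,28,1],[-132,372,0,28,1],[-132,372,0,28,1],[-132,372,0,28,1],[-132,372,0,28,1],[-132,372,0,28,1],[-132,372,0,28,1],[-132,372,0,28,1],[-132,372,0,28,1]]]'
python3 - <<'E'
from h import *
import cv2
a=env.snapshot("top");b=env.snapshot("side");st=env.get_state()
print(st['ee_pos'],tool(np.array([.5535,-.2598,.082])-st['ee_pos']))
f=lambda im,x,y:cv2.resize(im[y:y+140,x:x+130],(390,420),interpolation=cv2.INTER_CUBIC)
cv2.imwrite("pics/pregrasp.png",np.hstack([f(a["image"],310,140),f(b["image"],215,60)])[:,:,::-1])
E
```

```text
clock: 5.65
ee_pos: [0.5534, -0.2587, 0.1909]
tcp_rot: [-3.092, 0.43, -0.003]
wrist_force: [-0.4, -0.1, 0.3]
grip_width: 0.0854
[ 0.55377718 -0.25844674  0.19144145] [1.000e-01 3.500e+00 1.094e+02]
```

View pics/pregrasp.png

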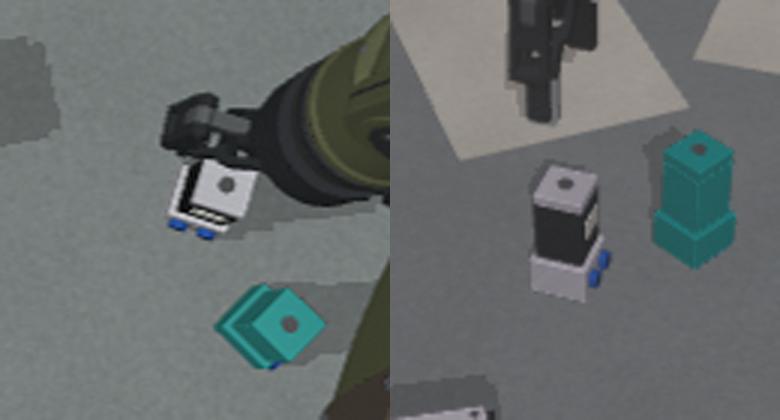

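The valve stands untouched (side cap hole about (273,121)) and the open gripper is above it, as planned. I'll descend in steps and watch the force.

```bash
python3 -m handwheel '[[[0,2,20,0,1],[0,2,40,0,1],[0,2,60,0,1],[0,2,75,0,1],[0,2,85,0,1],[0,2,95,0,1],[0,2,103,0,1],[0,2,109,0,1],[0,2,109,0,1]]]'
python3 - <<'E'
from h import *
import cv2
a=env.snapshot("top");b=env.snapshot("side");st=env.get_state()
print(st['ee_pos'],st['wrist_force'],tool(np.array([.5535,-.2598,.082])-st['ee_pos']))
f=lambda im,x,y:cv2.resize(im[y:y+140,x:x+130],(390,420),interpolation=cv2.INTER_CUBIC)
cv2.imwrite("pics/grasp.png",np.hstack([f(a["image"],310,140),f(b["image"],215,60)])[:,:,::-1])
E
```

```text
clock: 6.65
ee_pos: [0.5535, -0.2581, 0.0817]
tcp_rot: [-3.093, 0.429, -0.003]
wrist_force: [-0.5, -0.3, -0.1]
grip_width: 0.0854
[ 0.55403845 -0.25850072  0.08268894] [ 0.64091404 -0.13161339  0.252605  ] [-0.2  1.4  0.7]
```

View pics/grasp.png

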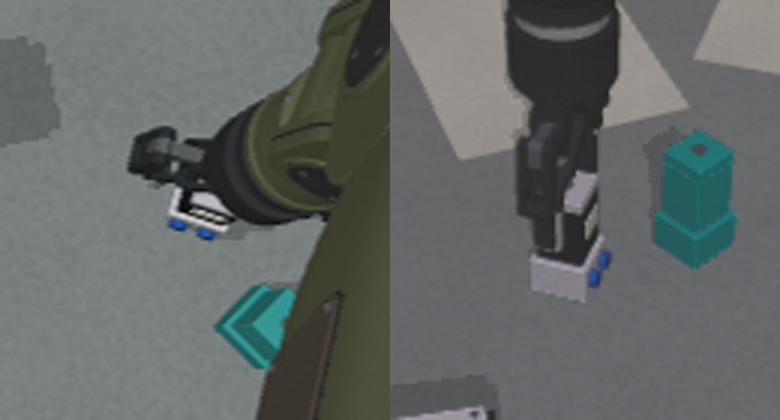

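The fingers straddle the black body. The side pixel offset of the near finger matches its 12 mm x offset, so the grasp is centred. Closing and lifting.

```bash
python3 -m handwheel '[[[0,1,0,0,-1],[0,1,0,0,-1],[0,1,0,0,-1],[0,1,0,0,-1],[0,1,0,0,-1],[0,1,0,0,-1]]]' 60; python3 -m handwheel '[[[0,0,-10,0,-1],[0,0,-30,0,-1],[0,0,-60,0,-1],[0,0,-90,0,-1],[0,0,-100,0,-1],[0,0,-100,0,-1]]]'
python3 - <<'E'
from h import *
import cv2
b=env.snapshot("side");st=env.get_state()
print(st['ee_pos'],st['wrist_force'],tool(np.array([.6015,.135,.185])-st['ee_pos']))
cv2.imwrite("pics/held.png",cv2.resize(b["image"][:200,180:380],(600,600),interpolation=cv2.INTER_CUBIC)[:,:,::-1])
E
```

```text
clock: 7.35
ee_pos: [0.5543, -0.2598, 0.0834]
tcp_rot: [-3.094, 0.429, -0.007]
wrist_force: [-0.9, 0.2, 5.6]
grip_width: 0.0379
clock: 7.95
ee_pos: [0.5544, -0.2619, 0.1847]
tcp_rot: [-3.095, 0.43, -0.011]
wrist_force: [-0.1, -0.8, -2.9]
grip_width: 0.0378
[ 0.55347518 -0.26141206  0.18308075] [ 0.23662612  0.63514937 -2.88720568] [ -61.8 -394.5    5.4]
```

View pics/held.png

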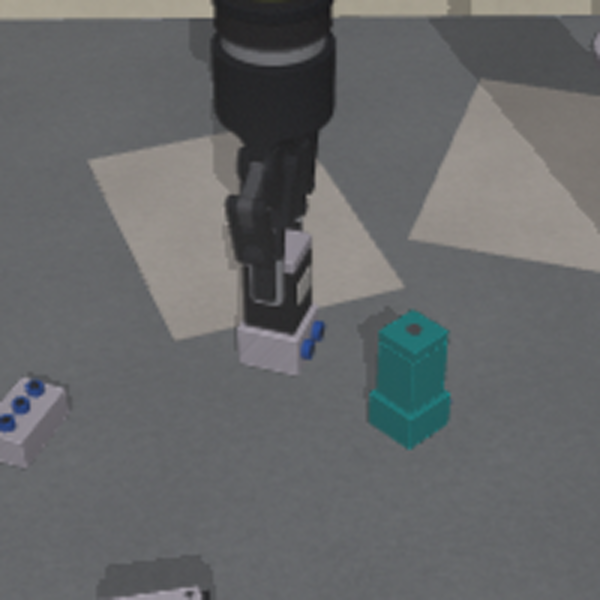

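The valve is held upright at 38 mm opening and its weight shows on the wrist (-2.9 N). Moving it over the cell.

```bash
python3 -m handwheel '[[[-10,-40,-20,-3,-1],[-17,-80,-20,-7,-1],[-24,-120,-20,-12,-1],[-31,-160,-20,-17,-1],[-38,-200,-20,-22,-1],[-45,-240,-20,-26,-1],[-50,-280,-20,-26,-1],[-55,-320,-20,-26,-1],[-59,-355,-20,-26,-1],[-62,-380,-20,-26,-1]]]'; python3 -m handwheel '[[[0,0,0,0,-1]]]'
python3 - <<'E'
from h import *
st=env.get_state();r=Ro.from_rotvec(st['tcp_rot']).as_matrix()
print(st['ee_pos'],np.degrees(np.arctan2(r[1,0],r[0,0])),r[:,2],tool(np.array([.6015,.135,.150])-st['ee_pos']))
E
```

```text
clock: 9.0
ee_pos: [0.5965, 0.1195, 0.2073]
tcp_rot: [-3.107, -0.293, -0.006]
wrist_force: [0.7, -0.6, -2.9]
grip_width: 0.0379
clock: 9.1
ee_pos: [0.596, 0.122, 0.205]
tcp_rot: [-3.106, -0.3, -0.001]
wrist_force: [1.0, -0.6, -3.5]
grip_width: 0.0376
[0.59599329 0.12198525 0.20499175] 11.03781676598109 [-0.00116033  0.02160594 -0.99976589] [  7.7 -10.5  55.3]
```

```bash
python3 -m handwheel '[[[8,-11,10,0,-1],[8,-11,25,0,-1],[8,-11,40,0,-1],[8,-11,45,0,-1],[8,-11,45,0,-1],[8,-11,45,0,-1]]]'
python3 - <<'E'
from h import *
import cv2
b=env.snapshot("side");st=env.get_state();r=Ro.from_rotvec(st['tcp_rot']).as_matrix()
print(st['ee_pos'],np.degrees(np.arctan2(r[1,0],r[0,0])),r[:,2],tool(np.array([.6015,.135,.104])-st['ee_pos']))
cv2.imwrite("pics/over.png",cv2.resize(b["image"][170:370,150:350],(600,600),interpolation=cv2.INTER_CUBIC)[:,:,::-1])
E
```

```text
clock: 9.7
ee_pos: [0.6028, 0.1298, 0.16]
tcp_rot: [-3.1, -0.312, 0.0]
wrist_force: [0.4, -0.1, -2.7]
grip_width: 0.0383
[0.60318249 0.12994497 0.16065596] 11.506589592635743 [-0.00139552  0.02601567 -0.99966056] [-0.9 -3.8 56.8]
```

View pics/over.png

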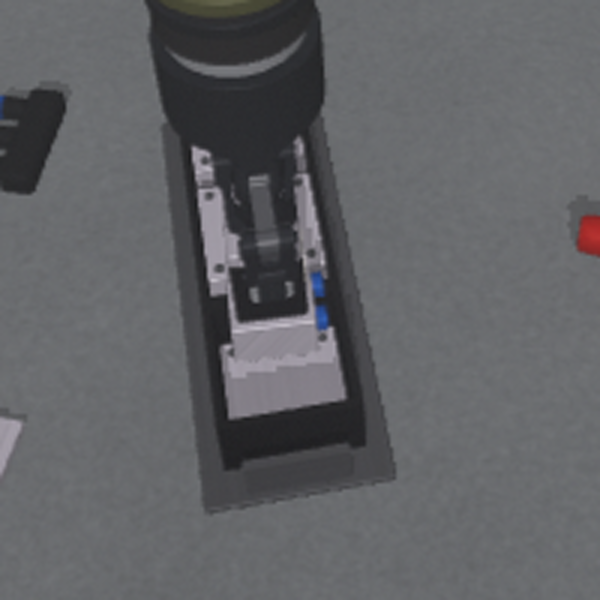

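The valve is upright above the sunk cell (foot around crop (272,340)), aligned with it and ports toward the wall with clearance. Lowering slowly.

```bash
python3 -m handwheel '[[[-1,-3,8,0,-1],[-1,-3,16,0,-1],[-1,-3,24,0,-1],[-1,-3,32,0,-1],[-1,-3,40,0,-1],[-1,-3,46,0,-1],[-1,-3,51,0,-1],[-1,-3,51,0,-1]]]'; python3 -m handwheel '[[[0,0,1,0,-1],[0,0,3,0,-1],[0,0,4,0,-1]]]'
```

```text
clock: 10.55
ee_pos: [0.6013, 0.132, 0.1087]
tcp_rot: [-3.098, -0.317, 0.001]
wrist_force: [0.3, -0.1, -3.4]
grip_width: 0.0379
clock: 10.85
ee_pos: [0.6014, 0.1322, 0.1048]
tcp_rot: [-3.098, -0.317, 0.0]
wrist_force: [0.3, -0.2, -2.7]
grip_width: 0.0379
```

```bash
python3 -m handwheel '[[[0,0,1,0,-1],[0,0,1.5,0,-1]]]';python3 -m handwheel '[[[0,0,1,0,-1],[0,0,1,0,-1]]]'
```

```text
clock: 11.05
ee_pos: [0.6017, 0.1323, 0.1036]
tcp_rot: [-3.098, -0.317, -0.001]
wrist_force: [0.4, -0.1, 0.0]
grip_width: 0.0377
clock: 11.25
ee_pos: [0.6018, 0.1324, 0.1035]
tcp_rot: [-3.098, -0.317, -0.002]
wrist_force: [-2.1, -0.7, 4.1]
grip_width: 0.0376
```

Contact: the wrist force went from -2.7 to +4 N at the expected height. Releasing to about 60 mm so the fingers stay clear of the proud cover, then retreating.

```bash
python3 -m handwheel '[[[0,0,0,0,0.0],[0,0,0,0,0.2],[0,0,0,0,0.4],[0,0,0,0,0.4],[0,0,0,0,0.4]]]' && python3 -m handwheel '[[[0,0,-10,0,0.4],[0,0,-25,0,0.4],[0,0,-45,0,0.4],[0,0,-70,0,0.4],[0,0,-110,0,0.4],[0,0,-150,0,0.4],[0,0,-150,0,0.4]]]' && python3 -m handwheel '[[[-40,40,0,0,0.4],[-80,80,0,0,0.4],[-120,120,0,0,0.4],[-160,160,0,0,0.4],[-200,200,0,0,0.4],[-200,250,0,0,0.4],[-200,280,0,0,0.4],[-200,280,0,0,0.4]]]'
python3 - <<'E'
from h import *
import cv2
a=env.snapshot("top");b=env.snapshot("side")
f=lambda im,x,y:cv2.resize(im[y:y+140,x:x+130],(390,420),interpolation=cv2.INTER_CUBIC)
cv2.imwrite("pics/end.png",np.hstack([f(a["image"],150,120),f(b["image"],185,210)])[:,:,::-1])
E
```

```text
clock: 11.75
ee_pos: [0.6018, 0.1324, 0.1034]
tcp_rot: [-3.098, -0.317, -0.002]
wrist_force: [0.1, 0.4, 0.4]
grip_width: 0.0598
clock: 12.45
ee_pos: [0.6054, 0.1288, 0.2608]
tcp_rot: [-3.096, -0.317, -0.021]
wrist_force: [1.4, -0.5, -0.5]
grip_width: 0.0597
clock: 13.25
ee_pos: [0.4664, -0.1907, 0.25]
tcp_rot: [-3.1, -0.307, -0.023]
wrist_force: [-0.7, 0.6, -0.1]
grip_width: 0.06
```

View pics/end.png

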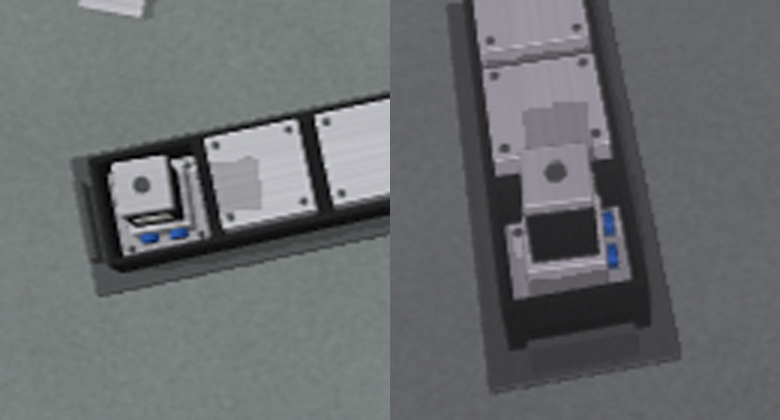

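The valve stands in the sunk cell: cap hole at top (197.3,181.3) and side (240,267). The arm is clear. One numeric check, then hand in.

Run:
```python
from h import *
a=env.snapshot("top");b=env.snapshot("side")
p=atz(a,(197,181),.112);q=atz(b,(239.7,266.7),.112);print(p,q)
if max(np.hypot(*(v[:2]-[.6015,.135])) for v in(p,q))<.013: print(env.close_job())
```

```text
[0.6021353  0.13232229 0.112     ] [0.60230558 0.13387935 0.112     ]
the job is handed in; nothing more can be done
None
```

The valve is standing in the empty cell and the job is handed in; no verdict is reported back.

- **Pressing the cover:** I pressed the sunk cover with shut fingers until it hit the hard stop. The fingertips were about 20 mm above the desk and the force rose to 24 N, so the cover went down about 16 mm. The valve was still in its original place.
- **Placing the valve:** I gripped the valve at 38 mm opening and lowered it slowly until the wrist force showed contact. I opened the fingers only to 60 mm, so they stayed clear of the neighbouring proud cover, then moved the arm away.
- **Last checks:** Both cameras put the valve cap within about 3 mm of the cover's centre, at the height expected if it rests on the lowered cover. It looks upright. I saw no contact with the proud covers, but there is no direct reading of the force on them.
- **Small deviations:** The tool was tilted about 1.5° when it set the valve down. I didn't see a second picture of the lowered cover on its own; its depth comes from the fingertip height and the force. No check failed or disagreed.

The job took about 13.5 s of the 48 s allowed.

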